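# Bolt a culture flask into its bay on the rocker

### The job

Make the culture flask safe on the laboratory rocker: with the fingertips gently push the flask along the deck, without lifting it, until its cap is fully home against the back stop of its bay. Then push the sprung bolt across the bay mouth by its upright thumb tab until it has gone past its stop pin, and let go, so that it springs back a little and stays latched against the pin in front of the flask. Nothing is to be lifted, and the tube, the dropper bottle and the reagent bottle stay where they stand.

Things in the scene. Friction and masses are not known exactly. Their poses are not given: they have to be found in the camera images.
- rocker: Benchtop rocker, switched off, fixed: white housing, level aluminium deck 210 (x) by 216 mm (y), deck top 66 mm above the worktop. Origin: centre of its underside, on the worktop. x points from its control panel (open front of the deck) to the back stop, y to its left, z up. All places given 'on the rocker' are in this frame.
- bay_stop (a point): Foot of the flask bay's back stop, a rubber face: x = +82, y = +52, z = +66 mm on the rocker. The bay runs from here towards -x along y = +52 mm between two steel rails 18 mm high and 57 mm apart, straight from x = +86 to +14 mm, then flared outward to x = -13 mm; in front of that the deck is open.
- flask: Flat clear culture flask, pink medium, orange cap, about 70 g: 100 mm long (x, cap at +x), 52 wide, 23 high. Origin: centre of its underside. It lies loose on the deck, shoulders in the bay's flared mouth, square end towards the deck front, 57 to 70 mm short of home. Home: cap on the back stop, origin at x = +32, y = +52 (2 mm play each side), z = +66 mm on the rocker.
- flask_end (a point): Centre of the flask's flat square end wall (52 mm wide, 22 high), the face to push; 11 mm above the deck. With the flask home it is at x = -18 mm on the rocker, 6 mm behind the line of the bolt.
- bolt (a joint): Travel (m) of the steel bolt to the rocker's +y, across the bay mouth. 0: drawn back by its spring, bay mouth clear; 0.045: latched, the rear of its thick head resting on the stop pin; 0.057: hard end stop. Push it beyond 0.045 and the pin drops behind the head; let go short of that and it springs back to 0. Spring: 2.4 N at 0, 7 N at the end stop.
- tab_face (a point): Centre of the face to push (looking to the rocker's -y) on the bolt's black upright thumb tab: 26 mm wide in x, 8 mm thick, from 14 to 48 mm above the deck, this point 31 mm above it. Moves with the bolt; at bolt 0 it is at x = -30, y = -74 mm on the rocker. Right of it is only the bolt's channel, 23 mm wide, up to 14 mm above the deck, out to y = -100 mm.
- stop_pin (a joint): Drop (m) of the spring-loaded stop pin: 0: raised, riding on the bolt's head; 0.006: dropped behind the head. It works by itself and need not be touched.
- pin_knob (a point): Top of the stop pin's black knob (18 mm wide), 54 mm above the deck at x = -30, y = +3 mm on the rocker. Its bridge (24 mm high, y = -8 to +12 mm) spans the bolt.
- tube: 50 ml tube with purple cap standing on the worktop left of the rocker, 33 mm wide, 114 mm high; origin at the centre of its foot. Not to be disturbed.
- dropper: Small dropper bottle with yellow tip standing on the worktop left of the rocker, 27 mm wide, 85 mm high; origin at the centre of its foot. Not to be disturbed.
- reagent: Laboratory bottle with blue screw cap and pink liquid standing on the worktop right of the rocker, 56 mm wide, 104 mm high; origin at the centre of its foot. Not to be disturbed.
There are look-alikes about, which are no part of the job. What is meant by the flask is not blue or turquoise, and is the larger of those in its own colour.

How it is judged:
By the outcome, as a careful person would: the job done as asked, in the order asked, and still so for the second after the job is handed in, with the robot touching nothing.
It also fails if it takes over 42 s, if anything falls off the work surface, if the arm or the gripper's body presses on something with over 40 N, if the wrist force passes 120 N, or if a joint passes its speed limit or range.

### The arm

A 6-joint arm with a two-finger parallel gripper is mounted at the origin on a cart in front of the work surface, level with it; the furniture and walls round the work are solid. World frame = base frame: x ahead of the robot, y to its left, z up, the work surface at z = 0. Lengths are in m, angles in rad, forces in N, time in s.
With the tool pointing down it reaches from about 0.25 to 0.775 m from the base axis. Payload 4 kg.
Tool frame: the origin (TCP) lies on the centre line of the jaws, within the pads' length; the fingertips stand 17 mm ahead of it and the grasp point (between the pads) lies 2 mm behind it; z points along the fingers, y is the line along which they close (so a half turn about z gives the same grasp; the last joint's range is limited). The gripper opens to 94 mm and grips with 3 to 60 N. Pads are 16 mm wide; open, the fingers measure 119 mm over their backs; the gripper's body (75 mm by 177 mm) begins 78 mm behind the grasp point.
Start: joints at [1.132, 0.087, 1.371, -0, 1.684, -0.103], TCP at [0.181, 0.519, 0.223] pointing down, gripper open.
Joint ranges: [-3.1, 3.1], [-0.76, 2.03], [0.27, 2.55], [-1.08, 4.22], [0.17, 2.65], [-2.57, 2.57]. Speed limits (rad/s): [2.79, 2.79, 3.14, 3.14, 3.14, 3.14].

### API

Orientations are given as [roll, pitch, yaw] about the fixed x, y, z axes, in that order (R = Rz(yaw) Ry(pitch) Rx(roll)).
In Python, from bench import robot gives the robot as it stands.
- The arm moves only by the tool servo_tool, never from a script. Its argument "plan" is a list of rows, each a list of 7 numbers: the shift along the tool's x, y, z normalised to -1 to 1, where 1 is 0.1 m, then the turn, a rotation vector about the tool's x, y, z normalised to -1 to 1, where 1 is pi/2 rad, then the finger opening in mm, from 0 to 94. In form: [[x, y, z, ax, ay, az, gripper], ...]. A call has 1 to 12 rows; each row is the pose to reach, as a shift and turn from the pose commanded when the call began, along the tool's axes at that moment; what a row does not reach only later rows make up. A row lasts 1/12 s, in which the tool goes at most 41.7 mm and 7.16 degrees, less where a joint would pass 70% of its speed; a pose out of reach is approached as far as the arm can. A call with a number of a shift or a turn outside -1 to 1 is refused whole. A call with a gripper value outside its range is refused whole. The fingers move at their own pace and stop on an object; the grip force is fixed at half the most. Time passes only in rows, so rows that repeat a pose let the fingers close. It gives the time, the measured TCP pose, the force, the opening and the grip force at its end, in the units of the state.
- robot.get_obs(): the state, without advancing time (a new reading comes with each control period).
- robot.snapshot(name): name is "scene" or "top"; returns the picture (384x512x3 uint8, red, green, blue); there is no depth.
- robot.camera_params(name): a dict with "camera_matrix" (3x3 intrinsics, pixels), "distortion" ([k1, k2, p1, p2, k3] as OpenCV has them; the pictures are not rectified), "rvec" (rotation vector, rad) and "tvec" (3), from world to camera coordinates, as OpenCV has them. Camera axes: x right, y down, z forward; pixel columns grow to the right and rows downward; lengths in m; the calibration is good to about 2 mm. A picture is of the moment at which its call begins. camera_params takes no time and is no camera call.
- robot.close_job(): hands the job in; it is judged then, once.
Trained networks look in the newest picture that a camera, given by its name, has taken for a name from the list of things; names that differ only in an ending like _2 or _b are one class to them, and where a whole thing is asked for, a point or a joint stands for the part that bears it (a point fixed in the world has none). Each returns a list of dicts, best first, with "conf" (0 to 1); they miss things now and then, are a little off and sometimes report something else, mostly with a low value. They report only what shows in the picture. A call takes as long as a camera call. They do not tell look-alikes from the thing itself.
- robot.find_in(thing, camera): "extent" ([centre column, centre row, width, height] in pixels, round what is visible of it).
The state is a dict: "time": time; "joint_positions": joint angles; "qvel": joint speeds; "joint_torque": joint torques, N m; "tool_pos": TCP position; "ee_rot": TCP orientation; "wrist_force": force on the tool from outside, world axes, zero at the start; "wrist_torque": the same for the moment, N m; "width": finger opening in m; "finger_force": force on a finger pad.
Only numpy, scipy, OpenCV 4.12 (cv2) and the standard library are available. Lean on these libraries where they do the work, as an engineer would, in place of code of your own. Each camera call takes 0.05 s, during which the arm holds its last target. There are 200 camera calls.

## Working session

There is one attempt and no reset: what is moved stays moved. The work goes in short steps, Python scripts to look and compute and a tool call to move; the robot and the scene stay as the last step left them, time stands still between calls to the robot, and variables do not carry over. Pictures are saved under pics/ and viewed, at most 10 in all, crops included, and the job is handed in when it is done.

Besides the shell and the picture viewer there is one more tool, called as name(argument=value, ...) on one line, values as JSON. servo_tool: Moves the arm, as the interface text tells. Scaled input: -1 to 1 covers 0.1 m each way for a shift and pi/2 rad each way for a turn. Its arguments: {"type":"object","properties":{"plan":{"type":"array","items":{"type":"array","items":{"type":"number"}}}},"required":["plan"]}

```bash
mkdir -p pics; cat > h.py <<'E'
import numpy as np, cv2
from bench import robot
def cam(n):
    p=robot.camera_params(n); return [np.array(p[k],float) for k in("camera_matrix","distortion","rvec","tvec")]
def ray(n,uv,z):
    K,d,r,t=cam(n); R=cv2.Rodrigues(r)[0]
    q=cv2.undistortPoints(np.array([[uv]],float),K,d)[0,0]
    c=-R.T@t.ravel(); v=R.T@np.array([q[0],q[1],1]); return c+v*(z-c[2])/v[2]
def proj(n,P):
    K,d,r,t=cam(n); return cv2.projectPoints(np.array(P,float).reshape(-1,3),r,t,K,d)[0][:,0]
E
python3 - <<'E'
from h import *
for n in("scene","top"):
    im=robot.snapshot(n); cv2.imwrite(f"pics/{n}0.png",cv2.resize(im[:,:,::-1],(800,600),interpolation=cv2.INTER_CUBIC))
    for t in("rocker","flask","flask_end","tab_face","pin_knob","tube","dropper","reagent"):
        print(n,t,[(np.round(a["extent"]).tolist(),round(a["conf"],2)) for a in robot.find_in(t,n)][:4])
o=robot.get_obs();print(o["time"],o["tool_pos"],o["ee_rot"],o["wrist_force"])
E
```

```text
scene rocker []
scene flask [([211.0, 181.0, 37.0, 19.0], 0.95), ([313.0, 200.0, 22.0, 13.0], 0.77), ([234.0, 261.0, 41.0, 27.0], 0.71), ([160.0, 212.0, 30.0, 14.0], 0.61)]
scene flask_end [([234.0, 262.0, 36.0, 36.0], 0.93), ([213.0, 181.0, 36.0, 20.0], 0.77), ([310.0, 200.0, 26.0, 11.0], 0.67), ([163.0, 214.0, 25.0, 16.0], 0.62)]
scene tab_face [([232.0, 194.0, 21.0, 9.0], 0.72)]
scene pin_knob [([228.0, 196.0, 107.0, 65.0], 0.41)]
scene tube [([189.0, 162.0, 15.0, 24.0], 0.79)]
scene dropper []
scene reagent [([289.0, 211.0, 20.0, 40.0], 0.65)]
top rocker [([230.0, 200.0, 96.0, 93.0], 0.96)]
top flask [([197.0, 270.0, 24.0, 28.0], 0.78), ([309.0, 262.0, 25.0, 39.0], 0.68), ([276.0, 137.0, 25.0, 20.0], 0.67), ([207.0, 209.0, 26.0, 36.0], 0.57)]
top flask_end [([306.0, 262.0, 25.0, 42.0], 0.84), ([195.0, 270.0, 23.0, 23.0], 0.64), ([208.0, 209.0, 23.0, 44.0], 0.62), ([276.0, 138.0, 22.0, 23.0], 0.55)]
top tab_face [([247.0, 213.0, 27.0, 7.0], 0.61)]
top pin_knob [([226.0, 210.0, 4.0, 4.0], 0.55)]
top tube [([167.0, 209.0, 21.0, 15.0], 0.67)]
top dropper [([169.0, 182.0, 15.0, 13.0], 0.62)]
top reagent [([299.0, 180.0, 30.0, 22.0], 0.78)]
0.9 [0.18123056 0.51929549 0.2225309 ] [3.14146794e+00 1.12323348e-05 2.80582886e+00] [-0.08075708 -0.17480861 -0.4162459 ]
```

View pics/top0.png

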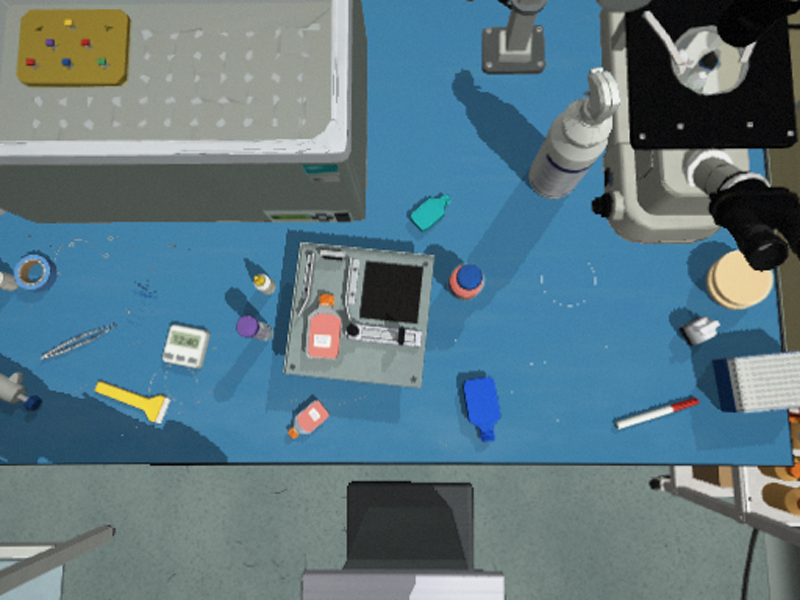

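View pics/scene0.png

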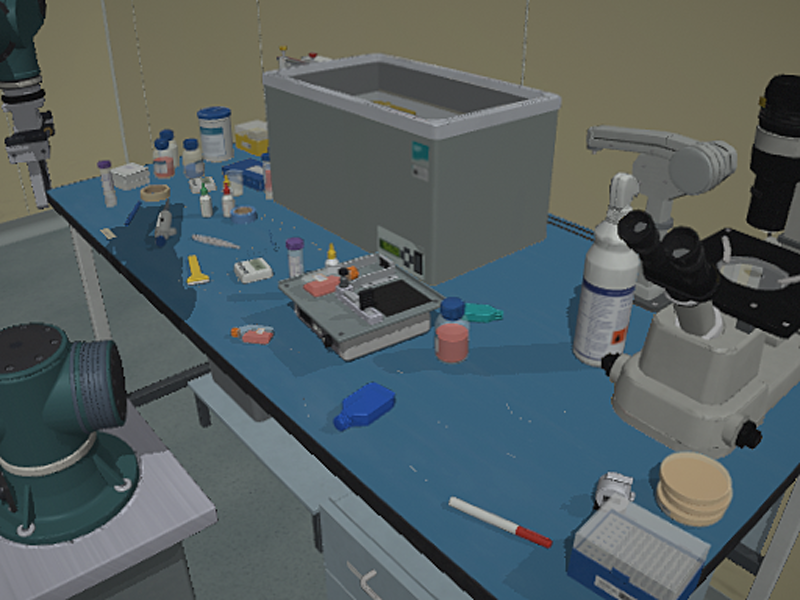

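The top picture shows the rocker at about (360,315) of 800x600, the flask with its cap up at (323,330), and the tab at (401,336). Next, an enlarged crop to get the rocker's pose.

```bash
python3 - <<'E'
from h import *
im=robot.snapshot("top")[:,:,::-1]; c=im[148:253,175:285]
cv2.imwrite("pics/topc.png",cv2.resize(c,None,fx=5.7,fy=5.7,interpolation=cv2.INTER_CUBIC))
im=robot.snapshot("scene")[:,:,::-1]; c=im[145:235,175:300]
cv2.imwrite("pics/scc.png",cv2.resize(c,None,fx=6.4,fy=6.4,interpolation=cv2.INTER_CUBIC))
E
```

```text
(no output)
```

View pics/topc.png

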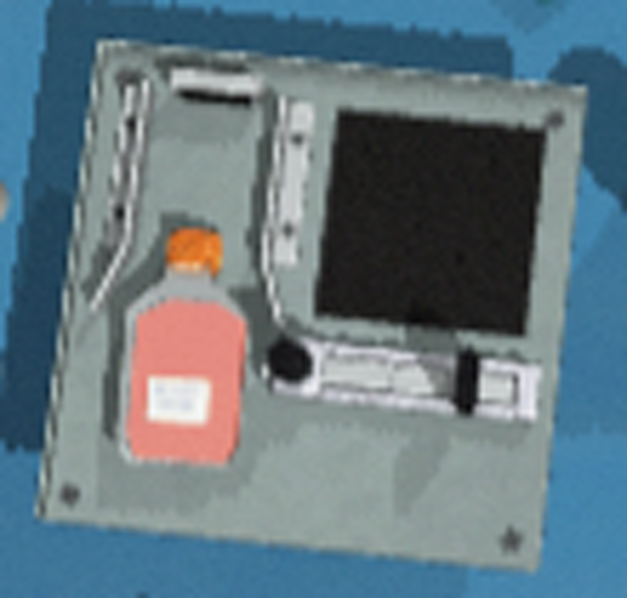

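View pics/scc.png

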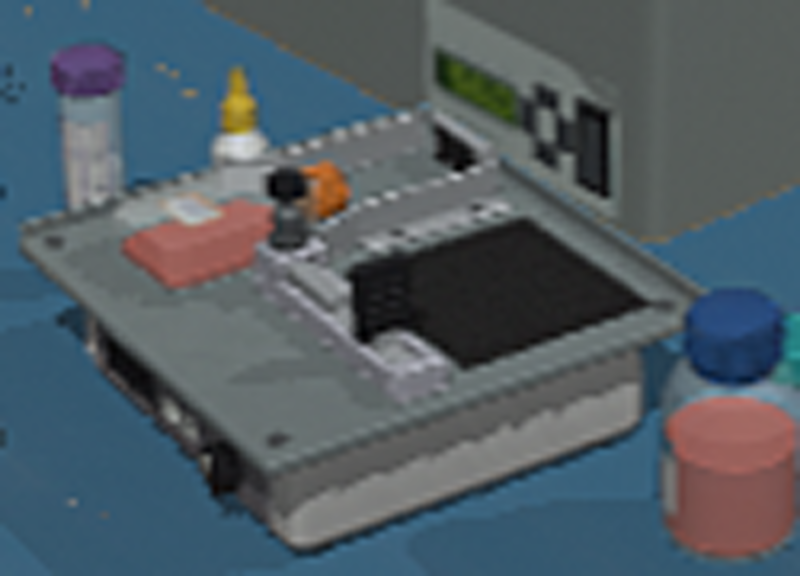

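The crop shows the deck corners at (100,40), (586,88), (537,570) and (40,518), the knob at (290,358), the tab at (467,382), and the flask's end wall from (122,462) to (235,466). I'll fit the rocker pose to these.

```bash
cat > pose.py <<'E'
from h import *
from scipy.optimize import least_squares
T=lambda p:[(p[0]+.5)/5.7-.5+175,(p[1]+.5)/5.7-.5+148]
S=lambda p:[(p[0]+.5)/6.4-.5+175,(p[1]+.5)/6.4-.5+145]
P=[(105,108,66),(105,-108,66),(-105,-108,66),(-105,108,66),(-30,3,120),(-30,-70,114),(-30,-100,80)]
U=[T(p) for p in[(100,40),(586,88),(537,570),(40,518),(290,358),(467,382),(540,391)]]
P2=[(-105,-108,66),(-105,108,66),(105,-108,66),(-30,3,120)]
U2=[S(p) for p in[(268,470),(22,238),(700,295),(288,178)]]
def W(q,P):
    P=np.array(P,float)/1000;c,s=np.cos(q[2]),np.sin(q[2]);return P@np.array([[c,-s,0],[s,c,0],[0,0,1]]).T+[q[0],q[1],0]
f=lambda q:np.r_[proj("top",W(q,P))-U,proj("scene",W(q,P2))-U2].ravel()
r=least_squares(f,[*ray("top",(230,200),.066)[:2],-.1],loss="soft_l1"); q=r.x
def L(w): d=np.array(w[:2])-q[:2];c,s=np.cos(q[2]),np.sin(q[2]);return np.array([c*d[0]+s*d[1],-s*d[0]+c*d[1]])*1000
E
python3 - <<'E'
from pose import *
print(q,np.round(f(q).reshape(-1,2),1).tolist())
for n,p,z in[("endL top",(122,462),88),("endR top",(233,466),88),("cap tip",(197,229),78),("side L",(132,310),77),("side R",(244,320),77)]:
    print(n,L(ray("top",T(p),z/1000)).round(1))
def L2(u,z): w=ray("top",u,z);return L(w).round(),w[:2].round(3)
print("tube",L2((160,209),.114),"dropper",L2((167,182),.07),"reagent",L2((299,180),.10))
E
```

```text
[ 0.55560317  0.06519692 -0.10528685] [[0.0, 0.3], [0.3, 0.2], [0.6, 0.3], [-0.4, 0.2], [-0.4, -0.1], [-0.1, -0.9], [-0.1, 0.0], [0.2, -0.7], [-0.8, -0.0], [2.1, 2.2], [-0.2, -0.7]]
endL top [-77.9  70.9]
endR top [-74.8  24.3]
cap tip [24.7 53.3]
side L [-12.8  77. ]
side R [-12.3  28.6]
tube (array([-42., 156.]), array([0.53 , 0.225])) dropper (array([ 30., 161.]), array([0.602, 0.222])) reagent (array([  62., -162.]), array([ 0.6  , -0.103]))
```

```bash
cat > go.py <<'E'
import sys
from pose import *
from scipy.spatial.transform import Rotation as Ro
Q=[0.5556,0.0652,-0.1053]
def go(x,y,z):
    o=robot.get_obs(); R=Ro.from_euler("xyz",o["ee_rot"])
    w=np.r_[W(Q,[[x,y,0]])[0][:2],z]
    G=Ro.from_euler("xyz",[np.pi,0,np.pi+Q[2]])
    print("t",round(o["time"],2),"tcp rocker",L(o["tool_pos"]).round(1),round(o["tool_pos"][2],4),"F",np.round(o["wrist_force"],1),"w",o["width"])
    print("shift/0.1",(R.inv().apply(w-o["tool_pos"])/.1).round(3),"turn",((R.inv()*G).as_rotvec()/(np.pi/2)).round(4))
if __name__=="__main__": go(*map(float,sys.argv[1:4]))
E
python3 go.py -108 52 0.2
```

```text
t 1.0 tcp rocker [-420.   412.2] 0.2225 F [-0.   0.2 -0.4] w 0.0940245931347783
shift/0.1 [-3.861 -2.794  0.225] turn [ 1.000e-04  0.000e+00 -1.468e-01]
```

servo_tool(plan=[[-0.33, -0.24, 0, 0, 0, 0, 20], [-0.66, -0.48, 0, 0, 0, 0, 20], [-1, -0.72, 0, 0, 0, 0, 20]])

```text
time: 1.25
tool_pos: [0.252, 0.4175, 0.2223]
ee_rot: [-3.141, 0.0, 2.808]
wrist_force: [1.5, -0.1, 0.1]
width: 0.0774
finger_force: 0.0
```

servo_tool(plan=[[-0.33, -0.24, 0, 0, 0, 0, 20], [-0.66, -0.48, 0, 0, 0, 0, 20], [-1, -0.72, 0, 0, 0, 0, 20]])

```text
time: 1.5
tool_pos: [0.3232, 0.3159, 0.2227]
ee_rot: [3.141, 0.0, 2.807]
wrist_force: [0.2, 1.0, 0.3]
width: 0.0578
finger_force: 0.0
```

servo_tool(plan=[[-0.33, -0.24, 0, 0, 0, 0, 20], [-0.66, -0.48, 0, 0, 0, 0, 20], [-1, -0.72, 0, 0, 0, 0, 20]])

```text
time: 1.75
tool_pos: [0.3939, 0.2148, 0.2229]
ee_rot: [3.141, 0.001, 2.806]
wrist_force: [1.1, -0.2, 0.0]
width: 0.0374
finger_force: 0.0
```

servo_tool(plan=[[-0.33, -0.24, 0.1, 0, 0, -0.05, 20], [-0.66, -0.48, 0.2, 0, 0, -0.1, 20], [-0.86, -0.63, 0.22, 0, 0, -0.147, 20], [-0.86, -0.63, 0.22, 0, 0, -0.147, 20], [-0.86, -0.63, 0.22, 0, 0, -0.147, 20]])

```text
time: 2.17
tool_pos: [0.454, 0.1278, 0.2001]
ee_rot: [3.141, -0.001, 3.033]
wrist_force: [-0.9, 0.7, -0.1]
width: 0.0202
finger_force: 0.0
```

```bash
python3 go.py -110 52 0.092
```

```text
t 2.17 tcp rocker [-107.6   51.5] 0.2001 F [-0.9  0.7 -0.1] w 0.02018909704551205
shift/0.1 [0.022 0.004 1.081] turn [ 0.0002 -0.0008 -0.0023]
```

servo_tool(plan=[[0.04, 0, 0.3, 0, 0, 0, 20], [0.04, 0, 0.6, 0, 0, 0, 20], [0.04, 0, 0.85, 0, 0, 0, 20], [0.04, 0, 1.0, 0, 0, 0, 20]])

```text
time: 2.5
tool_pos: [0.4475, 0.1305, 0.098]
ee_rot: [-3.142, -0.003, 3.038]
wrist_force: [-0.2, -0.6, -0.5]
width: 0.0198
finger_force: 0.0
```

servo_tool(plan=[[0, 0, 0.05, 0, 0, 0, 20], [0, 0, 0.09, 0, 0, 0, 20], [0, 0, 0.09, 0, 0, 0, 20]])

```text
time: 2.75
tool_pos: [0.4496, 0.13, 0.0919]
ee_rot: [3.141, 0.0, 3.038]
wrist_force: [0.2, 0.1, -0.9]
width: 0.0198
finger_force: 0.0
```

```bash
python3 - <<'E'
from h import *
im=robot.snapshot("scene")[:,:,::-1]; c=im[135:235,165:300]
cv2.imwrite("pics/s2.png",cv2.resize(c,None,fx=5.9,fy=5.9,interpolation=cv2.INTER_CUBIC))
E
python3 go.py -90 52 0.091
```

```text
t 2.8 tcp rocker [-111.6   53.3] 0.0926 F [ 0.3  0.5 -0.5] w 0.020154997962905912
shift/0.1 [-0.216 -0.013  0.017] turn [0.0005 0.0012 0.0008]
```

View pics/s2.png

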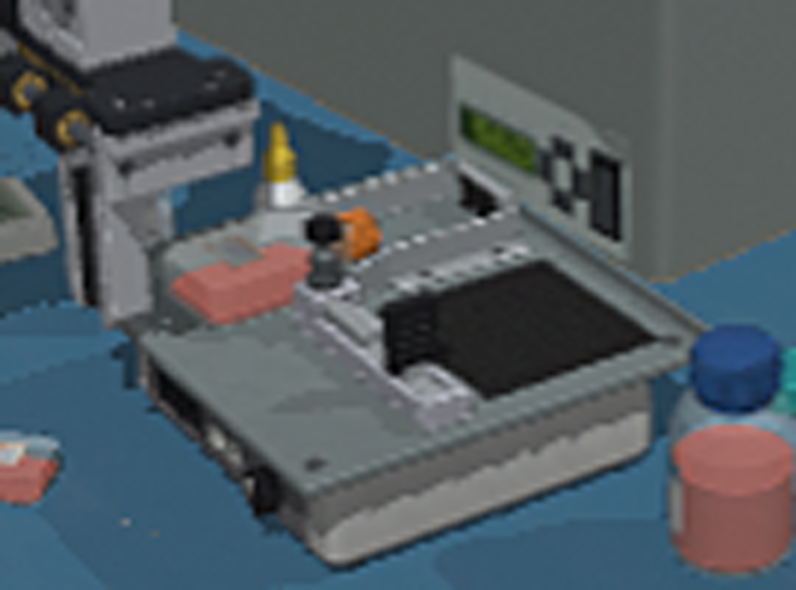

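The fingertips (crop (120,310)) stand low in front of the flask's end, clear of the deck. Pushing slowly.

servo_tool(plan=[[-0.04, 0, 0.01, 0, 0, 0, 20], [-0.08, 0, 0.02, 0, 0, 0, 20], [-0.12, 0, 0.02, 0, 0, 0, 20], [-0.16, 0, 0.02, 0, 0, 0, 20], [-0.2, 0, 0.02, 0, 0, 0, 20], [-0.24, 0, 0.02, 0, 0, 0, 20], [-0.28, 0, 0.02, 0, 0, 0, 20], [-0.32, 0, 0.02, 0, 0, 0, 20], [-0.36, 0, 0.02, 0, 0, 0, 20], [-0.4, 0, 0.02, 0, 0, 0, 20], [-0.44, 0, 0.02, 0, 0, 0, 20], [-0.48, 0, 0.02, 0, 0, 0, 20]])

```text
time: 3.8
tool_pos: [0.4978, 0.1241, 0.0894]
ee_rot: [3.142, -0.0, 3.037]
wrist_force: [-1.3, 0.4, 1.7]
width: 0.0198
finger_force: 0.8
```

```bash
python3 - <<'E'
from h import *
im=robot.snapshot("scene")[:,:,::-1]; c=im[135:235,165:300]
cv2.imwrite("pics/s3.png",cv2.resize(c,None,fx=5.9,fy=5.9,interpolation=cv2.INTER_CUBIC))
E
python3 go.py -27 52 0.091
```

```text
t 3.85 tcp rocker [-62.8  52.4] 0.0895 F [-0.1 -0.7 -0.5] w 0.020068602323678335
shift/0.1 [-0.358 -0.004 -0.015] turn [0.0001 0.0007 0.0001]
```

View pics/s3.png

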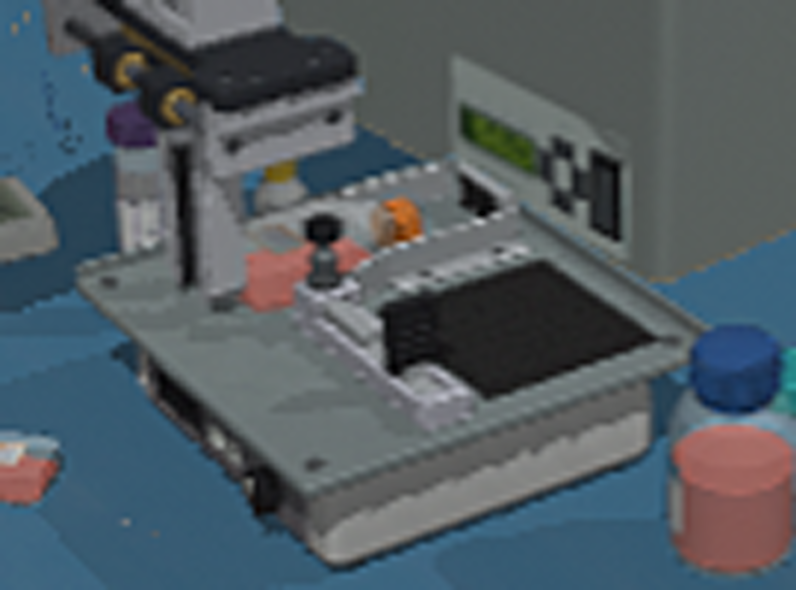

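The flask slides straight, with the cap now at crop (400,220). Continuing to just short of home.

servo_tool(plan=[[-0.03, 0, -0.005, 0, 0, 0, 20], [-0.06, 0, -0.01, 0, 0, 0, 20], [-0.09, 0, -0.01, 0, 0, 0, 20], [-0.12, 0, -0.01, 0, 0, 0, 20], [-0.15, 0, -0.01, 0, 0, 0, 20], [-0.18, 0, -0.01, 0, 0, 0, 20], [-0.21, 0, -0.01, 0, 0, 0, 20], [-0.24, 0, -0.01, 0, 0, 0, 20], [-0.27, 0, -0.01, 0, 0, 0, 20], [-0.29, 0, -0.01, 0, 0, 0, 20], [-0.31, 0, -0.01, 0, 0, 0, 20]])

```text
time: 4.77
tool_pos: [0.5286, 0.1208, 0.0905]
ee_rot: [3.142, -0.0, 3.037]
wrist_force: [-1.4, -0.1, -0.6]
width: 0.0201
finger_force: 0.3
```

servo_tool(plan=[[-0.01, 0, 0, 0, 0, 0, 20], [-0.02, 0, 0, 0, 0, 0, 20], [-0.03, 0, 0, 0, 0, 0, 20], [-0.03, 0, 0, 0, 0, 0, 20]])

```text
time: 5.1
tool_pos: [0.5315, 0.1205, 0.0905]
ee_rot: [3.141, 0.0, 3.037]
wrist_force: [-1.1, 0.9, -0.3]
width: 0.0199
finger_force: 0.0
```

```bash
python3 go.py -26 52 0.091
```

```text
t 5.1 tcp rocker [-29.8  52.5] 0.0905 F [-1.1  0.9 -0.3] w 0.01994804485867844
shift/0.1 [-0.038 -0.005 -0.005] turn [0.0001 0.0002 0.0002]
```

Advance 1 mm at a time until the force rises.

servo_tool(plan=[[-0.01, 0, 0, 0, 0, 0, 20], [-0.02, 0, 0, 0, 0, 0, 20], [-0.03, 0, 0, 0, 0, 0, 20], [-0.03, 0, 0, 0, 0, 0, 20]])

```text
time: 5.43
tool_pos: [0.5339, 0.1203, 0.0905]
ee_rot: [3.142, -0.001, 3.037]
wrist_force: [-1.5, -0.3, 1.9]
width: 0.0201
finger_force: 1.2
```

servo_tool(plan=[[-0.01, 0, 0, 0, 0, 0, 20], [-0.01, 0, 0, 0, 0, 0, 20]])

```text
time: 5.6
tool_pos: [0.534, 0.1203, 0.0905]
ee_rot: [-3.141, -0.003, 3.037]
wrist_force: [-5.2, 0.2, 3.7]
width: 0.02
finger_force: 2.7
```

servo_tool(plan=[[-0.01, 0, 0, 0, 0, 0, 20], [-0.01, 0, 0, 0, 0, 0, 20], [-0.01, 0, 0, 0, 0, 0, 20]])

```text
time: 5.85
tool_pos: [0.534, 0.1203, 0.0906]
ee_rot: [-3.141, -0.005, 3.037]
wrist_force: [-8.2, 0.6, 4.5]
width: 0.0199
finger_force: 3.9
```

```bash
python3 - <<'E'
from h import *
im=robot.snapshot("scene")[:,:,::-1]; c=im[135:215,190:290]
cv2.imwrite("pics/s4.png",cv2.resize(c,None,fx=7.4,fy=7.4,interpolation=cv2.INTER_CUBIC))
E
python3 go.py -26 52 0.091
```

```text
t 5.9 tcp rocker [-27.3  52.5] 0.0905 F [-6.8 -0.4  5.2] w 0.020216671994647346
shift/0.1 [-0.013 -0.005 -0.005] turn [-0.0002 -0.0034  0.0004]
```

View pics/s4.png

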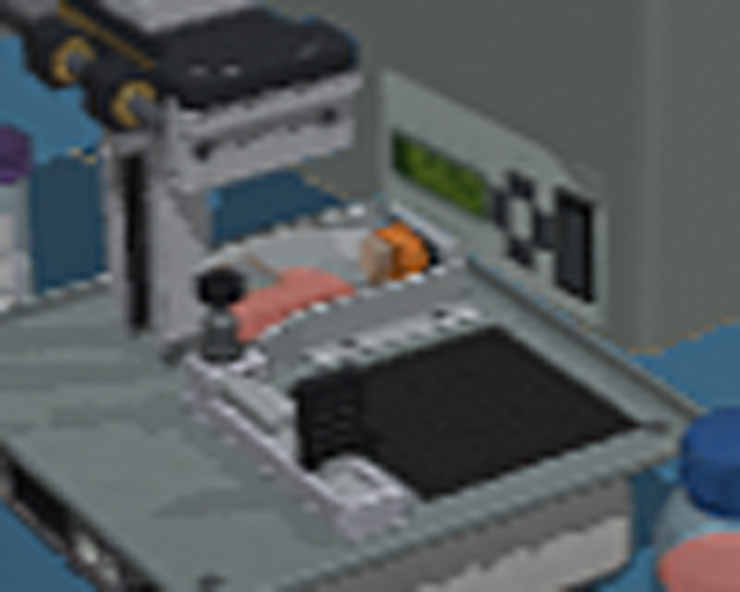

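The cap (405,250) sits against the black stop face, and the push stalls firmly at about 8 N, so the flask is home. Backing straight off, then rising and crossing over to the right of the tab.

servo_tool(plan=[[0.03, 0, 0, 0, 0, 0, 20], [0.1, 0, 0, 0, 0, 0, 20], [0.3, 0, 0, 0, 0, 0, 10], [0.5, 0, -0.1, 0, 0, 0, 0], [0.5, 0, -0.4, 0, 0, 0, 0], [0.5, 0, -0.75, 0, 0, 0, 0]])

```text
time: 6.4
tool_pos: [0.4833, 0.125, 0.1628]
ee_rot: [-3.14, -0.007, 3.037]
wrist_force: [1.8, 0.7, 0.2]
width: 0.0006
finger_force: 0.0
```

servo_tool(plan=[[0, -0.3, 0, 0, 0, 0, 0], [0, -0.65, 0, 0, 0, 0, 0], [0, -1, 0, 0, 0, 0, 0], [0, -1, 0, 0, 0, 0, 0]])

```text
time: 6.73
tool_pos: [0.476, 0.021, 0.166]
ee_rot: [-3.138, 0.003, 3.031]
wrist_force: [0.4, 1.4, -0.0]
width: 0.0007
finger_force: 0.0
```

```bash
python3 go.py -30 -97 0.108
```

```text
t 6.73 tcp rocker [-74.5 -52.4] 0.166 F [ 0.4  1.4 -0. ] w 0.0006796786658141742
shift/0.1 [-0.446 -0.442  0.582] turn [-0.0022  0.0016 -0.0033]
```

servo_tool(plan=[[-0.1, -0.25, 0, 0, 0, 0, 0], [-0.3, -0.45, 0, 0, 0, -0.003, 0], [-0.45, -0.45, 0, 0, 0, -0.003, 0], [-0.45, -0.45, 0, 0, 0, -0.003, 0], [-0.45, -0.45, 0.2, 0, 0, -0.003, 0], [-0.45, -0.45, 0.4, 0, 0, -0.003, 0], [-0.45, -0.45, 0.57, 0, 0, -0.003, 0], [-0.45, -0.45, 0.57, 0, 0, -0.003, 0]])

```text
time: 7.4
tool_pos: [0.513, -0.0223, 0.1043]
ee_rot: [3.141, -0.008, 3.042]
wrist_force: [-1.0, -0.2, -0.8]
width: 0.0
finger_force: 0.0
```

```bash
python3 - <<'E'
from h import *
im=robot.snapshot("scene")[:,:,::-1]; c=im[135:215,190:290]
cv2.imwrite("pics/s5.png",cv2.resize(c,None,fx=7.4,fy=7.4,interpolation=cv2.INTER_CUBIC))
E
python3 go.py -30 -36 0.108
```

```text
t 7.45 tcp rocker [-32.  -91.7] 0.1064 F [0.1 0.5 1.3] w 0.0005806751826865984
shift/0.1 [-0.023  0.556 -0.016] turn [ 0.0004 -0.003   0.0039]
```

View pics/s5.png

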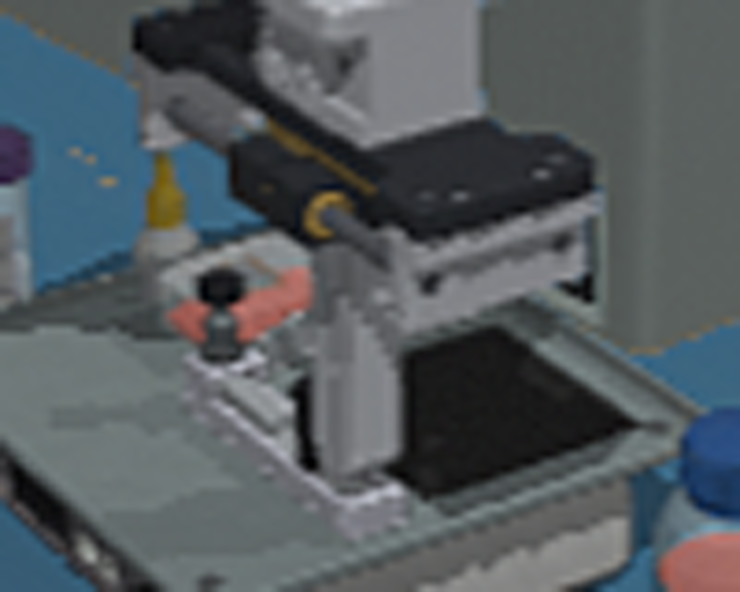

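The closed fingertips (350,460) stand above the channel, just right of the tab. Pushing the bolt.

servo_tool(plan=[[-0.01, 0.04, 0, 0, 0, 0, 0], [-0.02, 0.08, 0, 0, 0, 0, 0], [-0.02, 0.12, 0, 0, 0, 0, 0], [-0.02, 0.16, 0, 0, 0, 0, 0], [-0.02, 0.2, 0, 0, 0, 0, 0], [-0.02, 0.24, 0, 0, 0, 0, 0], [-0.02, 0.28, 0, 0, 0, 0, 0], [-0.02, 0.32, 0, 0, 0, 0, 0], [-0.02, 0.36, 0, 0, 0, 0, 0], [-0.02, 0.4, 0, 0, 0, 0, 0], [-0.02, 0.44, 0, 0, 0, 0, 0], [-0.02, 0.48, 0, 0, 0, 0, 0]])

```text
time: 8.45
tool_pos: [0.5231, 0.0223, 0.1097]
ee_rot: [-3.137, 0.001, 3.041]
wrist_force: [-2.9, -6.4, 0.9]
width: 0.0007
finger_force: 3.6
```

```bash
python3 go.py -30 -36 0.108
```

```text
t 8.45 tcp rocker [-27.8 -46.1] 0.1097 F [-2.9 -6.4  0.9] w 0.0007324358029679069
shift/0.1 [0.021 0.101 0.017] turn [-0.0028  0.0008  0.0029]
```

servo_tool(plan=[[0, 0.02, 0, 0, 0, 0, 0], [0.01, 0.04, 0, 0, 0, 0, 0], [0.02, 0.06, 0, 0, 0, 0, 0], [0.02, 0.08, 0, 0, 0, 0, 0], [0.02, 0.1, 0, 0, 0, 0, 0], [0.02, 0.11, 0, 0, 0, 0, 0], [0.02, 0.11, 0, 0, 0, 0, 0]])

```text
time: 9.03
tool_pos: [0.524, 0.0333, 0.1098]
ee_rot: [-3.138, 0.006, 3.041]
wrist_force: [2.2, -6.0, -2.1]
width: 0.0005
finger_force: 3.1
```

```bash
python3 go.py -30 -34 0.108
```

```text
t 9.03 tcp rocker [-28.1 -35. ] 0.1098 F [ 2.2 -6.  -2.1] w 0.0004503519336680708
shift/0.1 [0.02  0.01  0.018] turn [-0.0024  0.0036  0.0028]
```

servo_tool(plan=[[0, 0.01, 0, 0, 0, 0, 0], [0, 0.02, 0, 0, 0, 0, 0], [0, 0.02, 0, 0, 0, 0, 0], [0, 0.02, 0, 0, 0, 0, 0]])

```text
time: 9.37
tool_pos: [0.5242, 0.0351, 0.1098]
ee_rot: [-3.138, 0.006, 3.041]
wrist_force: [1.7, -6.4, -1.8]
width: 0.0006
finger_force: 3.2
```

servo_tool(plan=[[0, -0.02, 0, 0, 0, 0, 0], [0, -0.05, 0, 0, 0, 0, 0], [0, -0.08, 0, 0, 0, 0, 0], [0, -0.12, 0, 0, 0, 0, 0], [0, -0.16, 0, 0, 0, 0, 0], [0, -0.16, 0, 0, 0, 0, 0]])

```text
time: 9.87
tool_pos: [0.5211, 0.0213, 0.1093]
ee_rot: [3.14, 0.002, 3.041]
wrist_force: [0.4, -0.1, 0.6]
width: 0.0006
finger_force: 0.0
```

```bash
python3 go.py -30 -80 0.108
```

```text
t 9.87 tcp rocker [-29.7 -47.3] 0.1093 F [ 0.4 -0.1  0.6] w 0.000622672548553368
shift/0.1 [ 0.005 -0.327  0.012] turn [0.0007 0.001  0.0031]
```

Force is zero at y = -47, where the spring would push at about 6 N if unlatched, so it's latched. Moving away and checking from above.

servo_tool(plan=[[0, -0.15, 0, 0, 0, 0, 0], [0, -0.3, 0, 0, 0, 0, 0], [0, -0.3, -0.2, 0, 0, 0, 0], [0, -0.3, -0.5, 0, 0, 0, 0], [0, -0.3, -0.8, 0, 0, 0, 0], [0.3, -0.3, -1, 0, 0, 0, 0], [0.6, -0.3, -1, 0, 0, 0, 0], [1, -0.3, -1, 0, 0, 0, 0]])

```text
time: 10.53
tool_pos: [0.4192, 0.0017, 0.2106]
ee_rot: [3.14, 0.005, 3.042]
wrist_force: [-1.0, 0.0, -0.2]
width: 0.0007
finger_force: 0.0
```

servo_tool(plan=[[0.35, 0, 0, 0, 0, 0, 0], [0.7, 0, 0, 0, 0, 0, 0], [0.7, 0, 0, 0, 0, 0, 0], [0.7, 0, 0, 0, 0, 0, 0]])

```text
time: 10.87
tool_pos: [0.3479, 0.0089, 0.2093]
ee_rot: [3.141, 0.004, 3.042]
wrist_force: [0.4, -0.2, 0.8]
width: 0.0004
finger_force: 0.0
```

```bash
python3 - <<'E'
from h import *
a=robot.snapshot("top")[148:253,175:285,::-1]; b=robot.snapshot("scene")[135:225,190:290,::-1]
f=lambda c,s:cv2.resize(c,s,interpolation=cv2.INTER_CUBIC)
cv2.imwrite("pics/end.png",np.hstack([f(a,(400,382)),f(b,(400,360))[:360] if 0 else cv2.copyMakeBorder(f(b,(400,360)),0,22,0,0,0)]))
E
python3 go.py -30 -80 0.108
```

```text
t 10.97 tcp rocker [-199.2  -78.1] 0.209 F [-0.7 -0.9  1. ] w 0.00039695262751562383
shift/0.1 [-1.69  -0.029  1.014] turn [0.0004 0.0013 0.0036]
```

View pics/end.png

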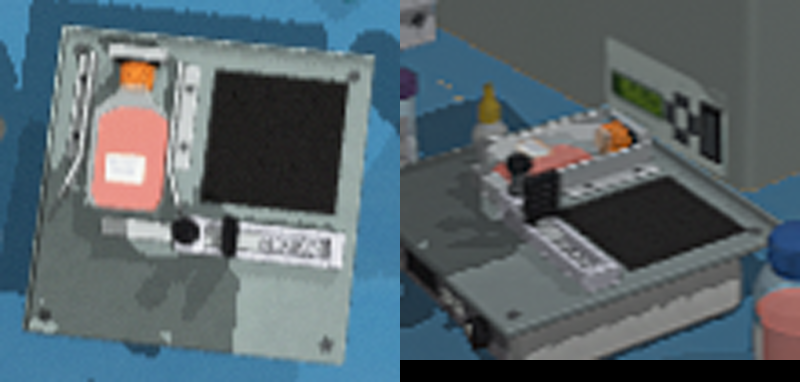

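The cap (137,75) is against the stop, and the bolt (105–185,235) lies across the bay mouth in front of the flask. The tab (230,237) is staying forward, so the bolt is latched.

```bash
python3 -c "
from bench import robot
print(robot.close_job())"
```

```text
the job is handed in; nothing more can be done
None
```

The flask is home against the back stop and the bolt is latched in front of it. Nothing was lifted, no bottle or tube was touched, and I handed the job in at about 11 s of the 42 s allowed; no verdict was shown.

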